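Swap the charged battery packs with the spent ones

TASK

Change the batteries of the two LED lights that lie face down on the bench: the packs on the lights are spent, the packs on the two chargers are charged. Put the charged long pack on the large light, the charged short pack on the small light and one spent pack on each charger (either one), each lying flat and squarely between the guides of its plate, its middle over the brass contacts. The cork mat is free for laying a pack down on the way; leave the camera lens standing where it is, and let go of everything at the end.

Things in the scene. Friction and masses are not known exactly. Their poses are not given: they have to be found in the camera images.
- spent_long: Spent long battery pack: at the start on the large light's plate. Black plastic block 110 x 40 x 36 mm (x, y, z), about 0.4 kg, dark rating plate on top. Origin: centre of its underside, where its contacts are, so it may lie either way round.
- spent_short: Spent short battery pack: at the start on the small light's plate. Black plastic block 64 x 40 x 36 mm (x, y, z), about 0.24 kg, dark rating plate on top. Origin: centre of its underside, where its contacts are, so it may lie either way round.
- charged_long: Charged long battery pack: at the start on charger_a. Looks just like the spent long one. Black plastic block 110 x 40 x 36 mm (x, y, z), about 0.4 kg, dark rating plate on top. Origin: centre of its underside, where its contacts are, so it may lie either way round.
- charged_short: Charged short battery pack: at the start on charger_b. Looks just like the spent short one. Black plastic block 64 x 40 x 36 mm (x, y, z), about 0.24 kg, dark rating plate on top. Origin: centre of its underside, where its contacts are, so it may lie either way round.
- light_large: Large LED light lying on its face: aluminium housing 180 x 122 mm, white rim, dark steel yoke folded round it (203 x 138 mm over all); on its back a grey battery plate 130 mm long, its floor 44 mm above the bench. Fixed. Origin: underside (bench level), straight below the brass contacts in the plate's middle; x along the plate. Side guides 4 mm high run along x, 56 mm apart; ends open.
- light_small: Small LED light lying on its face, alike but 126 x 104 mm (149 x 120 mm with yoke); on its back a grey battery plate 84 mm long, its floor 40 mm above the bench. Fixed. Origin: underside (bench level), straight below the brass contacts in the plate's middle; x along the plate. Side guides 4 mm high run along x, 56 mm apart; ends open.
- charger_a: Charger, white block 150 x 76 mm, with a grey battery plate 130 mm long on top that takes either pack, its floor 36 mm above the bench. Starts with the charged long pack. Fixed. Origin: underside (bench level), straight below the brass contacts in the plate's middle; x along the plate. Side guides 4 mm high run along x, 56 mm apart; ends open.
- charger_b: The other charger, the same in every way (plate floor 36 mm above the bench). Starts with the charged short pack. Fixed. Origin: underside (bench level), straight below the brass contacts in the plate's middle; x along the plate. Side guides 4 mm high run along x, 56 mm apart; ends open.
- mat: The free spot: an empty cork mat 180 x 130 mm, 5 mm thick, lying flat and fixed on the bench; x along its long side. Origin at the centre of its underside; its top is 5 mm above the bench.
- lens: A black camera lens with an aluminium band standing upright and loose on the bench, glass upwards: 66 mm across at the top, 74 mm tall. Origin at the centre of its underside. To be left alone.
There are look-alikes about, which are no part of the job. What is shaped like the spent_long but green is not meant.

How it is judged (in metres and radians):
At the end, for the whole second after the job is handed in: Charged long pack on the large light, charged short on the small one, a spent pack on each charger: middle within 15 mm of the plate's, within 0.2 rad of its length (either way round), flat on its floor (+3/-4 mm, tilt under 0.06 rad), at rest. Lens upright within 20 mm of its start (horizontal distance between charged_long and light_large below 0.015 m and z of charged_long in the frame of light_large between 0.04 and 0.047 m and angle between the x axis of charged_long and the x axis of light_large, either way round below 0.2 rad and angle between each of charged_long, charged_short's own z axis and vertical below 0.06 rad and horizontal distance between charged_short and light_small below 0.015 m and z of charged_short in the frame of light_small between 0.036 and 0.043 m and angle between the x axis of charged_short and the x axis of light_small, either way round below 0.2 rad and (((horizontal distance between spent_long and charger_a below 0.015 m and z of spent_long in the frame of charger_a between 0.032 and 0.039 m and angle between the x axis of spent_long and the x axis of charger_a, either way round below 0.2 rad and angle between spent_long's own z axis and vertical below 0.06 rad) and (horizontal distance between spent_short and charger_b below 0.015 m and z of spent_short in the frame of charger_b between 0.032 and 0.039 m and angle between the x axis of spent_short and the x axis of charger_b, either way round below 0.2 rad and angle between spent_short's own z axis and vertical below 0.06 rad)) or ((horizontal distance between spent_long and charger_b below 0.015 m and z of spent_long in the frame of charger_b between 0.032 and 0.039 m and angle between the x axis of spent_long and the x axis of charger_b, either way round below 0.2 rad and angle between spent_long's own z axis and vertical below 0.06 rad) and (horizontal distance between spent_short and charger_a below 0.015 m and z of spent_short in the frame of charger_a between 0.032 and 0.039 m and angle between the x axis of spent_short and the x axis of charger_a, either way round below 0.2 rad and angle between spent_short's own z axis and vertical below 0.06 rad))) and linear speed of each of spent_long, spent_short, charged_long, charged_short below 0.02 m/s and angular speed of each of spent_long, spent_short, charged_long, charged_short below 0.2 rad/s and distance of lens from where it was at the start of the episode below 0.02 m and angle between lens's own z axis and vertical below 0.2 rad); the robot touches nothing.
It fails at once if the camera lens is pushed more than 20 mm or tipped over (distance of lens from where it was at the start of the episode above 0.02 m or angle between lens's own z axis and vertical above 0.3 rad).
It also fails if it takes over 128 s, if anything falls off the work surface, if the arm or the gripper's body presses on something with over 40 N, if the wrist force passes 120 N, or if a joint passes its speed limit or range.

ROBOT

A 6-joint arm with a two-finger parallel gripper is mounted at the origin on the work surface. World frame = base frame: x ahead of the robot, y to its left, z up, the work surface at z = 0. Lengths are in m, angles in degrees, forces in N, time in s.
With the tool pointing down it reaches from about 0.3 to 0.875 m from the base axis. Payload 6.4 kg.
Tool frame: the origin (TCP) lies midway between the tips of the shut fingers; the grasp point (between the pads) lies 19 mm behind it; z points along the fingers, y is the line along which they close (so a half turn about z gives the same grasp; the last joint's range is limited). The gripper opens to 85 mm and grips with 20 to 120 N. Pads are 22 mm wide; open, the fingers measure 114 mm over their backs; the gripper's body (76 mm by 85 mm) begins 54 mm behind the grasp point. The pads swing forward as they close: fully open they stand 13 mm farther back than shut.
Start: joints at [-88.711, 10.359, 92.074, -0, 77.567, -11.82], TCP at [0.13, -0.56, 0.231] pointing down, gripper open.
Joint ranges: [-171.53, 171.53], [-51.25, 118.39], [17.06, 147.69], [-65.23, 245.23], [0, 150.52], [-178.68, 178.68]. Speed limits (degrees/s): [147.25, 147.25, 172.46, 180, 180, 180].

INTERFACE

Orientations are given as a 3x3 rotation matrix whose columns are the frame's x, y, z axes.
In Python, from rig import sensors, cams, order gives the robot as it stands.
- The arm moves only by the shell command python3 -m handwheel 'ROWS' [FORCE]. ROWS is text: rows parted by semicolons, each of 7 numbers parted by spaces: the turn, a rotation vector about the tool's x, y, z scaled (see below), then the shift along the tool's x, y, z scaled (see below), then the opening, from 0 (shut) to 1 (fully open). In form: wx wy wz x y z jaw; .... A call has 1 to 5 rows; each row shifts and turns the commanded pose from where the row before left it, along the tool's axes as they then stand; what a row does not reach is not made up. The controller multiplies each number of a shift by 0.02 m and each number of a turn by 0.08 rad. A row lasts 1/8 s, in which the tool goes at most 62.5 mm and 10.7 degrees, less where a joint would pass 70% of its speed; a pose out of reach is approached as far as the arm can. A call with a number of a shift or a turn outside -1 to 1 is refused whole. A call with a gripper value outside its range is refused whole. The fingers move at their own pace and stop on an object; FORCE is the grip in N (left out, the last holds). Time passes only in rows, so rows that do not move let the fingers close. It gives the time, the measured TCP pose, the force, the opening and the grip force at its end, in the units of the state.
- sensors.observe(): the state, without advancing time (a new reading comes with each control period).
- cams.grab_frame(name): name is "scene" or "side" or "wrist"; returns a dict with "color" (480x640x3 uint8, red, green, blue), "depth" (480x640 float32, m along the optical axis (not along the pixel's ray), 0 where there is no reading), "fx", "fy", "cx", "cy" (pixels), "rvec" (rotation vector, rad) and "tvec" (3), from world to camera coordinates, as OpenCV has them. Camera axes: x right, y down, z forward; pixel columns grow to the right and rows downward; lengths in m; the calibration is good to about 2 mm. A picture is of the moment at which its call begins.
- order.sign_off(): hands the job in; it is judged then, once.
The state is a dict: "clock": time; "joints": joint angles; "joint_vel": joint speeds; "effort": joint torques, N m; "tcp_pos": TCP position; "orientation": TCP orientation; "force": force on the tool from outside, world axes, zero at the start; "wrist_torque": the same for the moment, N m; "opening": finger opening in m; "grip_force": force on a finger pad.
Only numpy, scipy, OpenCV 4.12 (cv2) and the standard library are available. Lean on these libraries where they do the work, as an engineer would, in place of code of your own. Each camera call takes 0.05 s, during which the arm holds its last target. There are 200 camera calls.

## Working session

There is one attempt and no reset: what is moved stays moved. The work goes in short steps, Python scripts to look and compute and a shell command to move; the robot and the scene stay as the last step left them, time stands still between calls to the robot, and variables do not carry over. Pictures are saved under pics/ and viewed, at most 14 in all, crops included, and the job is handed in when it is done.

```bash
ls; mkdir -p pics
python3 - <<'E'
from rig import sensors,cams
import cv2
print(sensors.observe())
for n in ("scene","side"):
    f=cams.grab_frame(n); cv2.imwrite(f"pics/{n}0.png",f["color"][:,:,::-1]); print(n,f["fx"],f["fy"],f["cx"],f["cy"],f["rvec"],f["tvec"],(f["depth"]>0).mean())
E
```

```text
pics
{'clock': 0.0, 'joints': array([-8.87110701e+01,  1.04020971e+01,  9.21322819e+01, -4.68118236e-04,
        7.75653272e+01, -1.18193292e+01]), 'joint_vel': array([ 0.00188951,  0.01169816, -0.05111923, -0.08464243,  0.07542298,
       -0.03333749]), 'effort': array([-3.90144714e-04, -4.44885314e+01, -3.51336443e+01, -2.57871915e-05,
        9.14617383e-03, -3.61332425e-06]), 'tcp_pos': array([ 0.13041491, -0.55945401,  0.23037686]), 'orientation': array([[ 9.73942893e-01,  2.26793382e-01, -4.71209421e-05],
       [ 2.26793119e-01, -9.73941402e-01,  1.73958253e-03],
       [ 3.48632769e-04, -1.70494074e-03, -9.99998486e-01]]), 'force': array([-0.51154784, -0.08262808, -0.23528185]), 'wrist_torque': array([-0.01201507, -0.04826594, -0.01200233]), 'grip_force': 0.0, 'opening': 0.08546673085301419}
scene 525.0116917912221 525.0116917912221 317.59276000182973 236.80602691857683 [ 2.03852979  1.62979003 -0.54660679] [-0.22168819 -0.40226338  1.89716165] 0.9961067708333333
side 534.9152013528569 534.9152013528569 317.19897519512307 241.25134675867892 [ 0.32722004 -2.68069839  1.37246716] [0.56392741 0.07666317 1.50429726] 0.996103515625
```

View pics/scene0.png

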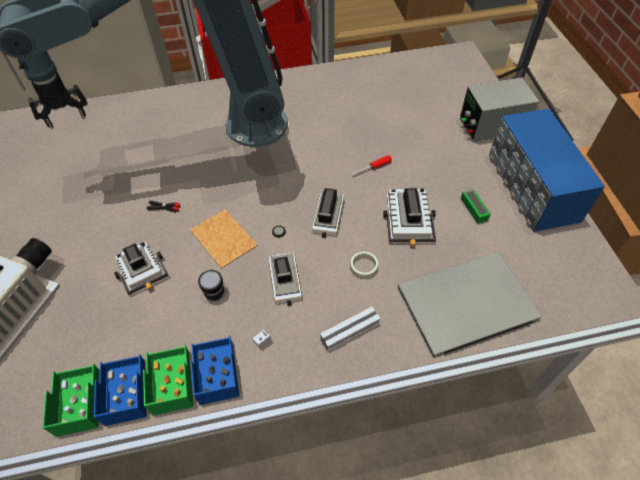

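View pics/side0.png

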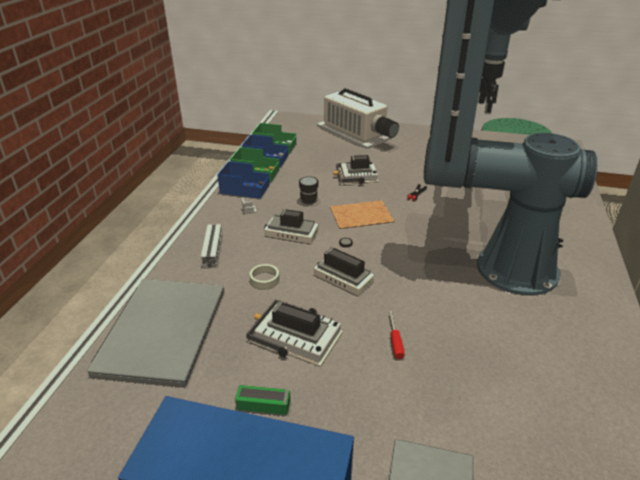

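```bash
cat > h.py <<'E'
from rig import sensors,cams
import cv2,numpy as np
def pts(f):
    R,_=cv2.Rodrigues(np.array(f["rvec"],float));t=np.array(f["tvec"]).ravel()
    v,u=np.mgrid[:480,:640];d=f["depth"]
    c=np.stack([(u-f["cx"])/f["fx"]*d,(v-f["cy"])/f["fy"]*d,d],-1)
    return (c-t)@R
def rect(p):
    (c,s,a)=cv2.minAreaRect(p.astype(np.float32))
    if s[0]<s[1]: s=s[::-1];a+=90
    return np.round(c,4),np.round(s,4),round((a+90)%180-90,1)
def plane(f,uv,z):
    R,_=cv2.Rodrigues(np.array(f["rvec"],float));t=np.array(f["tvec"]).ravel()
    uv=np.atleast_2d(uv);r=np.c_[(uv[:,0]-f["cx"])/f["fx"],(uv[:,1]-f["cy"])/f["fy"],np.ones(len(uv))]@R
    o=-R.T@t
    return o+r*((z-o[2])/r[:,2])[:,None]
def move(x,y,ang=None):
    "tool-axis shift (units of 20 mm) to reach x,y; turn (units .08 rad) so tool y is perpendicular to length ang"
    s=sensors.observe();R=s["orientation"];p=s["tcp_pos"]
    print("tcp",np.round(p,4),"sh",np.round(R.T@np.array([x-p[0],y-p[1],0])/.02,2))
    if ang is not None:
        a=np.degrees(np.arctan2(R[1,0],R[0,0])); d=(ang-a+90)%180-90
        print("tool x yaw",round(a,1),"turn wz units",round(-np.radians(d)/.08,2),"deg",round(d,1),"j6",s["joints"][5])
E
python3 - <<'E'
from h import *
for n,R in (("scene",dict(small=(110,230,170,300,.076),chb=(262,245,305,305,.072),cha=(308,180,350,240,.072),large=(380,180,440,245,.08),lens=(192,262,230,305,.074))),
 ("side",dict(small=(330,148,388,190,.076),chb=(260,200,322,245,.072),cha=(310,240,378,295,.072),large=(245,295,345,365,.08),lens=(295,170,322,208,.074)))):
    f=cams.grab_frame(n);P=pts(f)
    for k,(u0,v0,u1,v1,z) in R.items():
        Q=P[v0:v1,u0:u1].reshape(-1,3);m=abs(Q[:,2]-z)<.007;q=Q[m]
        print(n,k,m.sum(),np.round(np.median(q[:,2]),4),rect(q[:,:2]),np.round(q[:,:2].mean(0),4))
    h=cv2.cvtColor(f["color"],cv2.COLOR_RGB2HSV);m=cv2.inRange(h,(8,130,120),(25,255,255));m=cv2.morphologyEx(m,cv2.MORPH_OPEN,np.ones((5,5)))
    cs,_=cv2.findContours(m,0,2);c=[c for c in cs if cv2.contourArea(c)>800]
    for x in c: print(n,"mat",rect(plane(f,x[:,0].astype(float),.005)[:,:2]))
f=cams.grab_frame("wrist");cv2.imwrite("pics/w0.png",f["color"][:,:,::-1]);print(f["rvec"],f["tvec"],f["fx"])
E
```

```text
scene small 274 0.0771 (array([ 0.5281, -0.4233]), array([0.0668, 0.0398]), 19.3) [ 0.5298 -0.4226]
scene chb 290 0.0736 (array([ 0.6637, -0.0193]), array([0.0685, 0.0399]), -1.3) [ 0.6662 -0.0194]
scene cha 378 0.0738 (array([0.4656, 0.1555]), array([0.1142, 0.0413]), -22.5) [0.4687 0.1546]
scene large 383 0.0817 (array([0.5309, 0.4016]), array([0.1129, 0.0409]), -10.5) [0.5334 0.4007]
scene lens 407 0.0761 (array([ 0.6626, -0.2179]), array([0.0664, 0.0641]), -1.8) [ 0.665  -0.2183]
scene mat (array([ 0.4751, -0.1728]), array([0.1769, 0.1269]), 26.1)
side small 109 0.0741 (array([ 0.5294, -0.4192]), array([0.0626, 0.05  ]), 17.3) [ 0.5285 -0.4177]
side chb 176 0.0698 (array([ 0.6655, -0.0168]), array([0.0636, 0.0467]), -0.5) [ 0.6642 -0.0146]
side cha 412 0.0703 (array([0.4689, 0.1569]), array([0.114 , 0.0437]), -23.5) [0.4666 0.1597]
side large 608 0.0784 (array([0.5314, 0.4052]), array([0.1114, 0.0464]), -12.5) [0.5306 0.4063]
side lens 174 0.0726 (array([ 0.6645, -0.2166]), array([0.0664, 0.0634]), -58.6) [ 0.6635 -0.2136]
side mat (array([ 0.4775, -0.1676]), array([0.1747, 0.127 ]), 26.2)
[-2.27596595  1.80457426  0.26207821] [-0.57463853 -0.03594859  0.37911925] 355.95910924856355
```

View pics/w0.png

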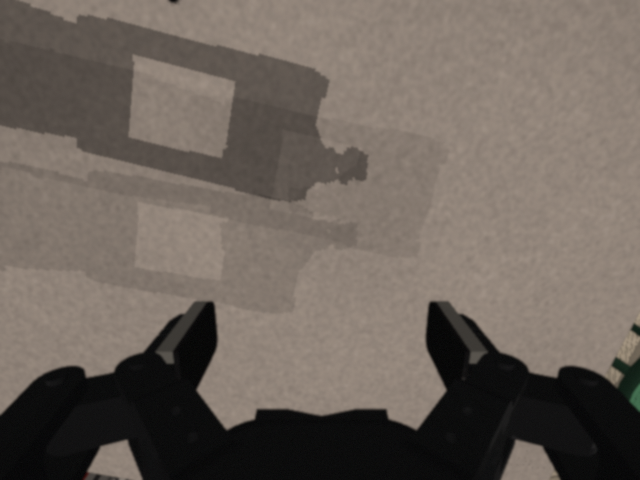

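```bash
python3 -m handwheel '0 0 -.6 0 0 0 1;0 0 -.6 0 0 0 1;0 0 0 1 0 0 1;0 0 0 1 0 0 1;0 0 0 1 0 0 1' 40
python3 -m handwheel '0 0 0 1 0 0 1;0 0 0 1 0 0 1;0 0 0 1 0 0 1;0 0 0 1 0 0 1;0 0 0 1 0 0 1'
python3 -m handwheel '0 0 0 1 0 0 1;0 0 0 1 0 0 1;0 0 0 1 0 0 1;0 0 0 1 0 0 1;0 0 0 1 0 0 1'
python3 -m handwheel '0 0 0 1 0 0 1;0 0 0 1 0 0 1;0 0 0 1 0 0 1;0 0 0 1 0 0 1;0 0 0 0 0 0 1'
python3 - <<'E'
from h import *
f=cams.grab_frame("wrist");cv2.imwrite("pics/w1.png",f["color"][:,:,::-1])
P=pts(f);Q=P.reshape(-1,3)
m=(abs(Q[:,2]-.076)<.006)&(np.hypot(Q[:,0]-.529,Q[:,1]+.421)<.08);q=Q[m]
print(np.median(q[:,2]),rect(q[:,:2]),q[:,:2].mean(0))
move(.529,-.421,18.5)
E
```

```text
clock: 0.88
tcp_pos: [0.1891, -0.5401, 0.2312]
orientation: [[0.948, 0.319, 0.0], [0.319, -0.948, 0.0], [0.0, -0.0, -1.0]]
force: [0.0, 0.4, 0.3]
opening: 0.0854
grip_force: 0.0
clock: 1.5
tcp_pos: [0.2833, -0.5085, 0.2313]
orientation: [[0.948, 0.319, -0.0], [0.319, -0.948, 0.0], [-0.0, -0.0, -1.0]]
force: [0.5, -0.5, -1.3]
opening: 0.0853
grip_force: 0.0
clock: 2.12
tcp_pos: [0.3781, -0.4766, 0.2313]
orientation: [[0.948, 0.319, 0.0], [0.319, -0.948, -0.0], [0.0, 0.0, -1.0]]
force: [0.9, -0.8, 0.3]
opening: 0.0855
grip_force: 0.0
clock: 2.75
tcp_pos: [0.454, -0.4508, 0.2311]
orientation: [[0.947, 0.321, -0.0], [0.321, -0.947, 0.0], [0.0, -0.0, -1.0]]
force: [0.6, -0.5, -0.3]
opening: 0.0852
grip_force: 0.0
0.07623006615870734 (array([ 0.5304, -0.4254]), array([0.0639, 0.04  ]), 19.0) [ 0.53108789 -0.42517012]
tcp [ 0.4532 -0.4512  0.2311] sh [ 4.07 -0.21 -0.  ]
tool x yaw 18.7 turn wz units 0.04 deg -0.2 j6 15.841665955660512
```

View pics/w1.png

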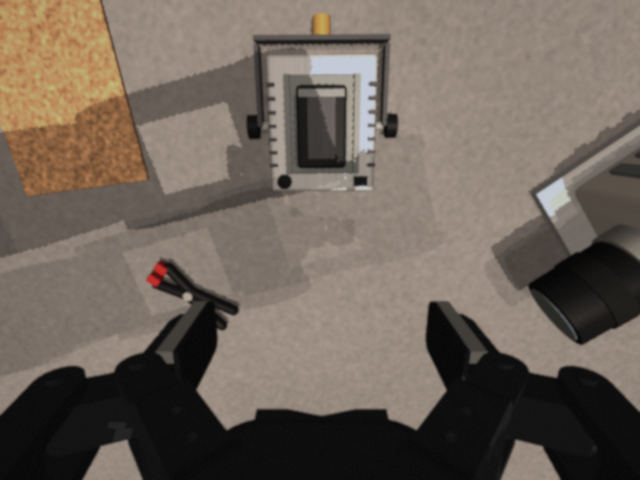

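```bash
python3 -m handwheel '0 0 0 1 0 .5 1;0 0 0 1 0 1 1;0 0 0 1 0 1 1;0 0 0 1 0 1 1;0 0 0 .07 0 1 1' 
python3 -m handwheel '0 0 0 0 0 1 1;0 0 0 0 0 1 1;0 0 0 0 0 1 1;0 0 0 0 0 1 1;0 0 0 0 0 .6 1'
python3 -m handwheel '0 0 0 0 0 0 1;0 0 0 0 0 0 0;0 0 0 0 0 0 0;0 0 0 0 0 0 0;0 0 0 0 0 0 0' 60
python3 -m handwheel '0 0 0 0 0 0 0;0 0 0 0 0 0 0' 60
```

```text
clock: 3.42
tcp_pos: [0.5308, -0.4247, 0.1397]
orientation: [[0.947, 0.32, -0.0], [0.32, -0.947, 0.0], [0.0, -0.001, -1.0]]
force: [0.6, -0.0, 0.5]
opening: 0.0855
grip_force: 0.0
clock: 4.05
tcp_pos: [0.5292, -0.4252, 0.0475]
orientation: [[0.948, 0.319, -0.001], [0.319, -0.948, 0.001], [-0.001, -0.002, -1.0]]
force: [0.2, 0.3, -0.5]
opening: 0.0853
grip_force: 0.0
clock: 4.68
tcp_pos: [0.5304, -0.4261, 0.0505]
orientation: [[0.948, 0.319, 0.001], [0.319, -0.948, -0.001], [0.001, 0.002, -1.0]]
force: [-0.2, 0.1, 4.8]
opening: 0.0384
grip_force: 63.1
clock: 4.92
tcp_pos: [0.5304, -0.4261, 0.0505]
orientation: [[0.948, 0.319, 0.001], [0.319, -0.948, -0.001], [0.001, 0.002, -1.0]]
force: [-0.2, 0.1, 5.8]
opening: 0.0388
grip_force: 63.2
```

```bash
python3 -m handwheel '0 0 0 0 0 -.5 0;0 0 0 0 0 -1 0;0 0 0 0 0 -1 0;0 0 0 0 0 -1 0;0 0 0 0 -.5 -1 0' 
python3 -m handwheel '0 0 0 .5 -1 0 0;0 0 0 .5 -1 0 0;0 0 0 .5 -1 0 0;0 0 0 0 -1 0 0;0 0 0 0 -1 0 0'
python3 -m handwheel '0 0 0 0 -1 0 0;0 0 0 0 -1 0 0;0 0 0 0 -1 0 0;0 0 0 0 -1 0 0;0 0 0 0 -1 0 0'
python3 -m handwheel '0 0 0 0 -1 1 0;0 0 0 0 -1 1 0;0 0 0 0 -.5 1 0;0 0 0 0 0 1 0;0 0 0 0 0 1 0'
python3 -m handwheel '0 0 0 0 0 .6 0;0 0 0 0 0 .3 0;0 0 0 0 0 0 0'
python3 -c "
from h import *
print(sensors.observe()['force']);move(.476,-.17)"
```

```text
clock: 5.55
tcp_pos: [0.5268, -0.4168, 0.1415]
orientation: [[0.948, 0.319, 0.001], [0.319, -0.948, -0.001], [0.001, 0.002, -1.0]]
force: [0.6, 0.5, -3.6]
opening: 0.0391
grip_force: 62.3
clock: 6.18
tcp_pos: [0.5229, -0.3092, 0.1383]
orientation: [[0.947, 0.32, -0.001], [0.32, -0.947, 0.001], [-0.001, -0.002, -1.0]]
force: [0.2, 0.2, -3.2]
opening: 0.0392
grip_force: 62.4
clock: 6.8
tcp_pos: [0.4907, -0.2153, 0.139]
orientation: [[0.948, 0.32, -0.0], [0.32, -0.948, 0.0], [-0.0, -0.001, -1.0]]
force: [0.2, 0.2, -2.7]
opening: 0.0387
grip_force: 62.4
clock: 7.42
tcp_pos: [0.4752, -0.1687, 0.0388]
orientation: [[0.948, 0.32, 0.0], [0.32, -0.948, -0.0], [0.0, 0.0, -1.0]]
force: [0.5, -0.0, -2.8]
opening: 0.0388
grip_force: 62.3
clock: 7.8
tcp_pos: [0.4753, -0.1695, 0.0213]
orientation: [[0.948, 0.319, -0.0], [0.319, -0.948, 0.0], [-0.0, -0.0, -1.0]]
force: [0.1, 0.1, -3.4]
opening: 0.0391
grip_force: 62.3
[ 0.09848467  0.10697213 -3.43530469]
tcp [ 0.4753 -0.1695  0.0213] sh [ 0.03  0.04 -0.  ]
```

```bash
python3 -m handwheel '0 0 0 0 0 .25 0;0 0 0 0 0 0 0;0 0 0 0 0 0 1;0 0 0 0 0 0 1;0 0 0 0 0 0 1' 
python3 -m handwheel '0 0 0 0 0 -1 1;0 0 0 0 0 -1 1;0 0 0 0 0 -1 1;0 0 0 0 0 -1 1;0 0 1 0 0 -1 1'
python3 -m handwheel '0 0 1 0 0 -1 1;0 0 1 0 0 -1 1;0 0 1 0 0 -1 1;0 0 .28 .5 -1 -1 1;0 0 0 1 -1 -1 1'
python3 -m handwheel '0 0 0 1 -1 -.5 1;0 0 0 1 -1 0 1;0 0 0 1 -1 0 1;0 0 0 .6 -1 0 1;0 0 0 .5 -1 0 1'
python3 -m handwheel '0 0 0 0 -.7 0 1;0 0 0 0 0 0 1'
python3 - <<'E'
from h import *
f=cams.grab_frame("wrist");cv2.imwrite("pics/w2.png",f["color"][:,:,::-1])
P=pts(f);Q=P.reshape(-1,3)
m=(abs(Q[:,2]-.072)<.006)&(np.hypot(Q[:,0]-.6645,Q[:,1]+.0185)<.07);q=Q[m]
r=rect(q[:,:2]);print(np.median(q[:,2]),r)
move(*r[0],r[2])
E
```

```text
clock: 8.43
tcp_pos: [0.4756, -0.1698, 0.0167]
orientation: [[0.948, 0.319, 0.001], [0.319, -0.948, -0.0], [0.001, 0.001, -1.0]]
force: [0.4, 0.7, 0.4]
opening: 0.0852
grip_force: 0.0
clock: 9.05
tcp_pos: [0.4753, -0.1696, 0.1171]
orientation: [[0.971, 0.241, 0.0], [0.241, -0.971, -0.0], [0.0, 0.0, -1.0]]
force: [0.5, -0.4, -0.1]
opening: 0.0858
grip_force: 0.0
clock: 9.68
tcp_pos: [0.5055, -0.1296, 0.2171]
orientation: [[1.0, -0.019, 0.0], [-0.019, -1.0, -0.0], [0.0, 0.0, -1.0]]
force: [-0.6, -0.6, -0.2]
opening: 0.0855
grip_force: 0.0
clock: 10.3
tcp_pos: [0.5897, -0.0306, 0.2263]
orientation: [[1.0, -0.017, -0.0], [-0.017, -1.0, 0.0], [-0.0, -0.0, -1.0]]
force: [1.0, -0.0, -0.5]
opening: 0.0857
grip_force: 0.0
clock: 10.55
tcp_pos: [0.5891, -0.0165, 0.2262]
orientation: [[1.0, -0.016, -0.0], [-0.016, -1.0, 0.0], [-0.0, -0.0, -1.0]]
force: [-0.3, 0.7, 1.7]
opening: 0.0856
grip_force: 0.0
0.07221446039275986 (array([ 0.6663, -0.0208]), array([0.064, 0.04 ]), -0.5)
tcp [ 0.5891 -0.0173  0.2263] sh [ 3.86  0.11 -0.  ]
tool x yaw -1.0 turn wz units -0.1 deg 0.5 j6 77.77299871786454
```

View pics/w2.png

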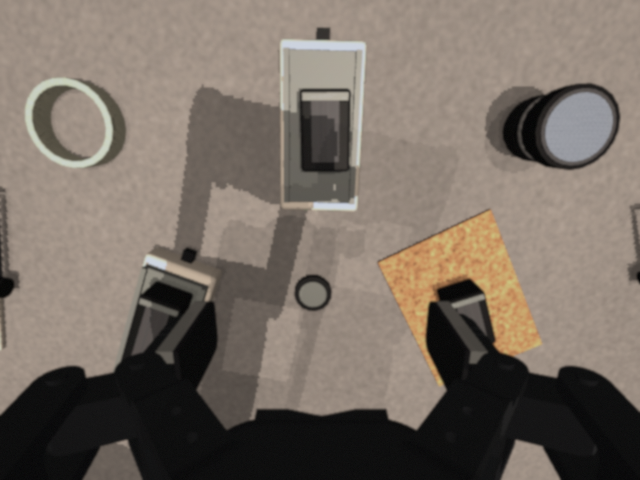

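```bash
python3 -m handwheel '0 0 -.1 1 .1 .5 1;0 0 0 1 0 1 1;0 0 0 1 0 1 1;0 0 0 .86 0 1 1;0 0 0 0 0 1 1' 
python3 -m handwheel '0 0 0 0 0 1 1;0 0 0 0 0 1 1;0 0 0 0 0 1 1;0 0 0 0 0 1 1;0 0 0 0 0 .4 1'
python3 -m handwheel '0 0 0 0 0 0 1;0 0 0 0 0 0 0;0 0 0 0 0 0 0;0 0 0 0 0 0 0;0 0 0 0 0 0 0' 60
python3 -m handwheel '0 0 0 0 0 -.5 0;0 0 0 0 0 -1 0;0 0 0 0 0 -1 0;0 0 0 0 0 -1 0;0 0 0 0 0 -1 0'
```

```text
clock: 11.22
tcp_pos: [0.6671, -0.0214, 0.1355]
orientation: [[1.0, -0.01, 0.0], [-0.01, -1.0, -0.0], [0.0, 0.0, -1.0]]
force: [-0.1, 1.0, -0.2]
opening: 0.0856
grip_force: 0.0
clock: 11.85
tcp_pos: [0.6656, -0.02, 0.0463]
orientation: [[1.0, -0.01, -0.002], [-0.01, -1.0, 0.0], [-0.002, -0.0, -1.0]]
force: [0.1, 0.3, -0.2]
opening: 0.0854
grip_force: 0.0
clock: 12.48
tcp_pos: [0.6675, -0.0205, 0.0494]
orientation: [[1.0, -0.01, 0.002], [-0.01, -1.0, -0.0], [0.002, 0.0, -1.0]]
force: [0.6, -0.7, 3.6]
opening: 0.0387
grip_force: 63.2
clock: 13.1
tcp_pos: [0.6669, -0.0202, 0.1403]
orientation: [[1.0, -0.01, 0.001], [-0.01, -1.0, -0.0], [0.001, 0.0, -1.0]]
force: [0.9, -0.0, -2.0]
opening: 0.0389
grip_force: 62.3
```

```bash
python3 -m handwheel '0 0 -1 0 0 -1 0;0 0 -1 0 0 -1 0;0 0 -1 0 0 -1 0;0 0 -1 0 0 -1 0;0 0 -.24 -.8 1 0 0' 
python3 -m handwheel '0 0 0 -1 1 0 0;0 0 0 -1 1 0 0;0 0 0 -1 1 0 0;0 0 0 -1 1 0 0;0 0 0 -1 1 0 0'
python3 -m handwheel '0 0 0 -1 1 0 0;0 0 0 -1 1 0 0;0 0 0 -1 1 0 0;0 0 0 -1 1 0 0;0 0 0 -1 1 0 0'
python3 -m handwheel '0 0 0 -1 1 0 0;0 0 0 -1 1 0 0;0 0 0 -1 1 0 0;0 0 0 -1 1 0 0;0 0 0 -1 1 0 0'
python3 -m handwheel '0 0 0 -1 1 0 0;0 0 0 0 0 0 0'
python3 - <<'E'
from h import *
f=cams.grab_frame("wrist");c=f["color"];cv2.imwrite("pics/w3.png",c[:,:,::-1])
cv2.imwrite("pics/w3.png",cv2.resize(c[0:220,190:470],None,fx=2.8,fy=2.7)[:,:,::-1])
h=cv2.cvtColor(c,cv2.COLOR_RGB2HSV);m=cv2.inRange(h,(15,100,60),(35,255,255))
n,l,s,ce=cv2.connectedComponentsWithStats(m)
P=pts(f)
for i in range(1,n):
    if s[i,4]>5: print(s[i],ce[i],P[int(ce[i][1]),int(ce[i][0])])
q=P.reshape(-1,3);mm=(np.hypot(q[:,0]-.5303,q[:,1]+.4256)<.05)&(abs(q[:,2]-.044)<.002);print(rect(q[mm][:,:2]),mm.sum())
mm=(np.hypot(q[:,0]-.5303,q[:,1]+.4256)<.055)&(abs(q[:,2]-.0405)<.0015);print(rect(q[mm][:,:2]),mm.sum(),np.median(q[mm],0))
move(.5303,-.4256,18.8)
E
```

```text
clock: 13.72
tcp_pos: [0.659, -0.0432, 0.2219]
orientation: [[0.945, 0.327, 0.005], [0.327, -0.945, -0.001], [0.005, 0.002, -1.0]]
force: [0.0, -0.5, -2.1]
opening: 0.0387
grip_force: 62.6
clock: 14.35
tcp_pos: [0.5948, -0.1719, 0.2194]
orientation: [[0.946, 0.324, 0.001], [0.324, -0.946, -0.0], [0.0, 0.001, -1.0]]
force: [-0.3, -0.2, -2.3]
opening: 0.0388
grip_force: 62.5
clock: 14.98
tcp_pos: [0.5326, -0.299, 0.2194]
orientation: [[0.946, 0.324, 0.001], [0.324, -0.946, -0.0], [0.0, 0.001, -1.0]]
force: [0.5, 1.1, -2.1]
opening: 0.0389
grip_force: 62.5
clock: 15.6
tcp_pos: [0.4703, -0.4259, 0.2193]
orientation: [[0.946, 0.324, 0.0], [0.324, -0.946, -0.0], [0.0, 0.001, -1.0]]
force: [0.5, -0.5, -2.3]
opening: 0.0388
grip_force: 62.5
clock: 15.85
tcp_pos: [0.4572, -0.4523, 0.2191]
orientation: [[0.947, 0.321, 0.0], [0.321, -0.947, -0.001], [-0.0, 0.001, -1.0]]
force: [0.5, 0.6, -1.3]
opening: 0.0393
grip_force: 62.4
[   0    0  114  117 6770] [61.28020679 46.69172821] [ 0.52474904 -0.18215049  0.00376787]
[309  12  19  22 396] [317.95707071  22.77020202] [ 0.61176584 -0.39665822  0.02589052]
[57 88  3  3  7] [57.71428571 89.14285714] [ 0.48790169 -0.18770488  0.01042863]
[307 120   6  17 102] [309.5 128. ] [ 0.52957567 -0.41722629  0.04095953]
[325 121   6  16  69] [327.47826087 128.44927536] [ 0.53457273 -0.43187888  0.04050733]
(array([ 0.5313, -0.4259]), array([0.0808, 0.0662]), 19.1) 1195
(array([ 0.5328, -0.4253]), array([0.0831, 0.0632]), 18.8) 6164 [ 0.53497786 -0.42506124  0.04017901]
tcp [ 0.4579 -0.4511  0.219 ] sh [ 3.84 -0.04  0.  ]
tool x yaw 18.8 turn wz units -0.0 deg 0.0 j6 16.065087452537508
```

View pics/w3.png

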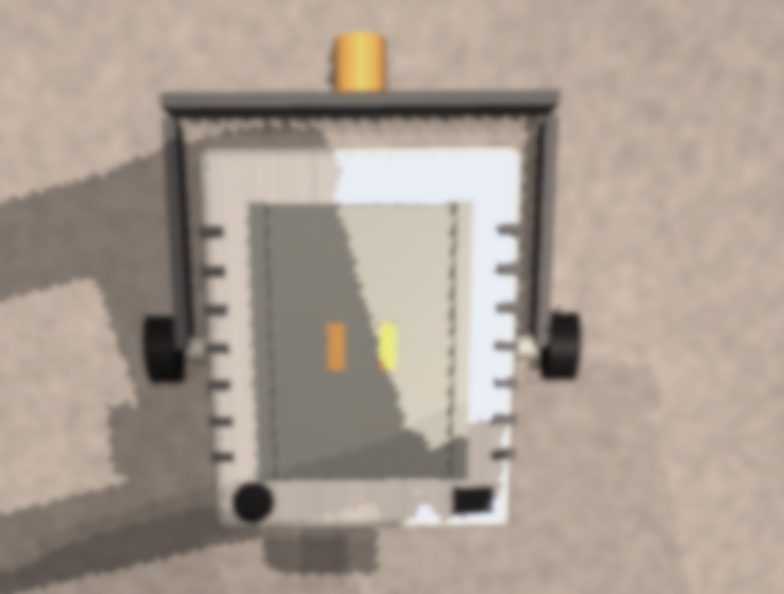

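```bash
python3 -m handwheel '0 0 0 1 -.05 .2 0;0 0 0 1 0 1 0;0 0 0 1 0 1 0;0 0 0 .93 0 1 0;0 0 0 0 0 1 0' 
python3 -m handwheel '0 0 0 0 0 1 0;0 0 0 0 0 1 0;0 0 0 0 0 1 0;0 0 0 0 0 .7 0;0 0 0 0 0 .2 0'
python3 -m handwheel '0 0 0 0 0 .1 0;0 0 0 0 0 0 0'
python3 -c "
from h import *
print(sensors.observe()['force']);move(.532,-.4248,18.8)"
```

```text
clock: 16.52
tcp_pos: [0.5347, -0.4218, 0.1334]
orientation: [[0.945, 0.327, 0.001], [0.327, -0.945, 0.0], [0.001, -0.0, -1.0]]
force: [0.1, -0.1, -2.9]
opening: 0.039
grip_force: 62.4
clock: 17.15
tcp_pos: [0.5317, -0.4238, 0.0548]
orientation: [[0.946, 0.323, -0.001], [0.323, -0.946, 0.001], [-0.001, -0.002, -1.0]]
force: [-0.3, 0.5, -2.3]
opening: 0.0385
grip_force: 62.4
clock: 17.4
tcp_pos: [0.5327, -0.4246, 0.055]
orientation: [[0.946, 0.324, 0.001], [0.324, -0.946, -0.001], [0.0, 0.001, -1.0]]
force: [-0.2, -0.7, -2.4]
opening: 0.0389
grip_force: 62.4
[-0.19638333 -0.68380628 -2.36029408]
tcp [ 0.5327 -0.4246  0.055 ] sh [-0.04 -0.   -0.  ]
tool x yaw 18.9 turn wz units 0.02 deg -0.1 j6 22.60566143328112
```

```bash
python3 -m handwheel '0 0 0 0 0 .08 0;0 0 0 0 0 0 0;0 0 0 0 0 0 1;0 0 0 0 0 0 1;0 0 0 0 0 0 1' 
python3 -m handwheel '0 0 0 0 0 -1 1;0 0 0 0 0 -1 1;0 0 0 0 0 -1 1;0 0 1 0 0 -1 1;0 0 1 0 0 -1 1'
python3 -m handwheel '0 0 1 0 0 -1 1;0 0 1 0 0 -1 1;0 0 1 0 0 -1 1;0 0 1 0 0 -.5 1;0 0 .63 -.6 -1 0 1'
python3 - <<'E'
from h import *
f=cams.grab_frame("scene")
q=pts(f)[225:300,105:175].reshape(-1,3);q=q[abs(q[:,2]-.076)<.007];print(np.median(q[:,2]),rect(q[:,:2]))
move(.4555,.419,-11.5)
E
```

```text
clock: 18.02
tcp_pos: [0.5325, -0.4242, 0.0529]
orientation: [[0.946, 0.324, 0.0], [0.324, -0.946, -0.0], [0.0, 0.0, -1.0]]
force: [0.0, 0.6, 0.4]
opening: 0.0852
grip_force: 0.0
clock: 18.65
tcp_pos: [0.5326, -0.4244, 0.1552]
orientation: [[0.986, 0.166, 0.001], [0.166, -0.986, -0.001], [0.001, 0.002, -1.0]]
force: [-0.6, -0.2, 0.4]
opening: 0.086
grip_force: 0.0
clock: 19.27
tcp_pos: [0.5241, -0.4041, 0.2258]
orientation: [[0.979, -0.202, 0.003], [-0.202, -0.979, -0.004], [0.004, 0.003, -1.0]]
force: [-0.4, 0.8, -1.4]
opening: 0.0854
grip_force: 0.0
0.0778593111423475 (array([ 0.5294, -0.4236]), array([0.0697, 0.0392]), 18.6)
tcp [ 0.5232 -0.4005  0.2249] sh [-1.161e+01 -3.944e+01 -1.000e-02]
tool x yaw -11.7 turn wz units -0.04 deg 0.2 j6 53.93058759546938
```

```bash
python3 -m handwheel '0 0 0 -.3 -1 0 1;0 0 0 -.3 -1 0 1;0 0 0 -.3 -1 0 1;0 0 0 -.3 -1 0 1;0 0 0 -.3 -1 0 1' 
python3 -m handwheel '0 0 0 -.3 -1 0 1;0 0 0 -.3 -1 0 1;0 0 0 -.3 -1 0 1;0 0 0 -.3 -1 0 1;0 0 0 -.3 -1 0 1' 
python3 -m handwheel '0 0 0 -.3 -1 0 1;0 0 0 -.3 -1 0 1;0 0 0 -.3 -1 0 1;0 0 0 -.3 -1 0 1;0 0 0 -.3 -1 0 1' 
python3 -m handwheel '0 0 0 -.3 -1 0 1;0 0 0 -.3 -1 0 1;0 0 0 -.3 -1 0 1;0 0 0 -.3 -1 0 1;0 0 0 -.3 -1 0 1' 
python3 -m handwheel '0 0 0 -.3 -1 0 1;0 0 0 -.3 -1 0 1;0 0 0 -.3 -1 0 1;0 0 0 -.3 -1 0 1;0 0 0 -.3 -1 0 1' 
python3 -m handwheel '0 0 0 -.3 -1 0 1;0 0 0 -.3 -1 0 1;0 0 0 -.3 -1 0 1;0 0 0 -.3 -1 0 1;0 0 0 -.3 -1 0 1' 
python3 -m handwheel '0 0 0 -.3 -1 0 1;0 0 0 -.3 -1 0 1;0 0 0 -.3 -1 0 1;0 0 0 -.3 -1 0 1;0 0 0 -.3 -1 0 1' 
python3 -m handwheel '0 0 0 -.3 -1 0 1;0 0 0 -.3 -1 0 1;0 0 0 -.3 -1 0 1;0 0 0 -.3 -1 0 1;0 0 0 0 0 0 1'
python3 - <<'E'
from h import *
f=cams.grab_frame("wrist")
Q=pts(f).reshape(-1,3)
m=(abs(Q[:,2]-.080)<.006)&(np.hypot(Q[:,0]-.531,Q[:,1]-.4035)<.08);q=Q[m]
r=rect(q[:,:2]);print(np.median(q[:,2]),r)
move(*r[0],r[2])
E
```

```text
clock: 19.95
tcp_pos: [0.514, -0.2974, 0.223]
orientation: [[0.98, -0.199, 0.0], [-0.199, -0.98, -0.0], [0.0, 0.0, -1.0]]
force: [0.9, 0.3, -0.4]
opening: 0.0854
grip_force: 0.0
clock: 20.58
tcp_pos: [0.5045, -0.1932, 0.2227]
orientation: [[0.98, -0.199, 0.0], [-0.199, -0.98, 0.0], [0.0, -0.0, -1.0]]
force: [-0.2, 0.5, -0.1]
opening: 0.0854
grip_force: 0.0
clock: 21.2
tcp_pos: [0.495, -0.0893, 0.2227]
orientation: [[0.98, -0.199, 0.0], [-0.199, -0.98, -0.0], [0.0, -0.0, -1.0]]
force: [0.4, 0.3, 0.1]
opening: 0.0851
grip_force: 0.0
clock: 21.82
tcp_pos: [0.4854, 0.0147, 0.2227]
orientation: [[0.98, -0.199, 0.0], [-0.199, -0.98, -0.0], [0.0, -0.0, -1.0]]
force: [-0.9, -0.6, -0.4]
opening: 0.0855
grip_force: 0.0
clock: 22.45
tcp_pos: [0.4759, 0.1186, 0.2227]
orientation: [[0.98, -0.199, 0.0], [-0.199, -0.98, 0.0], [0.0, -0.0, -1.0]]
force: [-0.1, 0.8, 0.7]
opening: 0.0852
grip_force: 0.0
clock: 23.08
tcp_pos: [0.4662, 0.2226, 0.2227]
orientation: [[0.98, -0.199, 0.0], [-0.199, -0.98, 0.0], [0.0, -0.0, -1.0]]
force: [-0.3, -0.0, 0.6]
opening: 0.0855
grip_force: 0.0
clock: 23.7
tcp_pos: [0.4568, 0.3265, 0.2227]
orientation: [[0.98, -0.199, -0.0], [-0.199, -0.98, -0.0], [-0.0, 0.0, -1.0]]
force: [0.5, -0.0, 1.2]
opening: 0.0854
grip_force: 0.0
clock: 24.32
tcp_pos: [0.4494, 0.4099, 0.2225]
orientation: [[0.98, -0.198, -0.0], [-0.198, -0.98, 0.0], [-0.0, -0.0, -1.0]]
force: [0.3, 0.6, -0.3]
opening: 0.0854
grip_force: 0.0
0.08025233867575886 (array([0.5327, 0.4016]), array([0.109 , 0.0401]), -11.0)
tcp [0.4495 0.409  0.2224] sh [ 4.15 -0.46 -0.  ]
tool x yaw -11.4 turn wz units -0.09 deg 0.4 j6 132.56870830570102
```

```bash
python3 -m handwheel '0 0 -.09 1 -.46 .3 1;0 0 0 1 0 1 1;0 0 0 1 0 1 1;0 0 0 1 0 1 1;0 0 0 .15 0 1 1' 
python3 -m handwheel '0 0 0 0 0 1 1;0 0 0 0 0 1 1;0 0 0 0 0 1 1;0 0 0 0 0 .7 1;0 0 0 0 0 .3 1'
python3 -m handwheel '0 0 0 0 0 0 1;0 0 0 0 0 0 0;0 0 0 0 0 0 0;0 0 0 0 0 0 0;0 0 0 0 0 0 0' 80
python3 -m handwheel '0 0 0 0 0 -.5 0;0 0 0 0 0 -1 0;0 0 0 0 0 -1 0;0 0 0 0 0 -1 0;0 0 0 0 0 -1 0'
python3 -m handwheel '0 0 0 -1 0 -1 0;0 0 0 -1 0 -1 0;0 0 0 -1 0 -1 0;0 0 0 -1 0 -1 0;0 0 0 0 0 0 0'
python3 - <<'E'
from h import *
f=cams.grab_frame("wrist");c=f["color"]
cv2.imwrite("pics/w4.png",c[:,:,::-1])
h=cv2.cvtColor(c,cv2.COLOR_RGB2HSV);m=cv2.inRange(h,(15,100,60),(35,255,255))
n,l,s,ce=cv2.connectedComponentsWithStats(m)
P=pts(f)
for i in range(1,n):
    if s[i,4]>20: print(s[i],P[int(ce[i][1]),int(ce[i][0])])
move(.6663,-.0208,-.5)
E
```

```text
clock: 25.0
tcp_pos: [0.5343, 0.4002, 0.1359]
orientation: [[0.981, -0.194, 0.0], [-0.194, -0.981, -0.0], [0.0, 0.0, -1.0]]
force: [-0.2, 0.5, -0.4]
opening: 0.0858
grip_force: 0.0
clock: 25.62
tcp_pos: [0.5324, 0.4012, 0.0554]
orientation: [[0.981, -0.192, -0.001], [-0.192, -0.981, -0.001], [-0.001, 0.001, -1.0]]
force: [0.6, 0.1, -0.5]
opening: 0.0856
grip_force: 0.0
clock: 26.25
tcp_pos: [0.5337, 0.4016, 0.0578]
orientation: [[0.981, -0.192, 0.002], [-0.192, -0.981, 0.001], [0.001, -0.001, -1.0]]
force: [0.5, -0.5, 4.4]
opening: 0.0384
grip_force: 83.1
clock: 26.88
tcp_pos: [0.5333, 0.4015, 0.1487]
orientation: [[0.981, -0.192, 0.001], [-0.192, -0.981, 0.0], [0.001, -0.001, -1.0]]
force: [-0.1, -0.3, -3.3]
opening: 0.0386
grip_force: 82.1
clock: 27.5
tcp_pos: [0.4545, 0.4179, 0.2298]
orientation: [[0.982, -0.191, 0.004], [-0.191, -0.982, 0.003], [0.003, -0.003, -1.0]]
force: [1.5, -0.1, -3.7]
opening: 0.0386
grip_force: 82.3
[322   0  18   7 122] [0.63258958 0.37695292 0.0267693 ]
[315 125   5  15  63] [0.5311431  0.40787017 0.04366229]
[334 125   4  16  58] [0.52811691 0.39228296 0.044855  ]
tcp [0.4548 0.4172 0.2283] sh [14.57 19.47 -0.  ]
tool x yaw -11.0 turn wz units -2.3 deg 10.5 j6 132.57605035957292
```

View pics/w4.png

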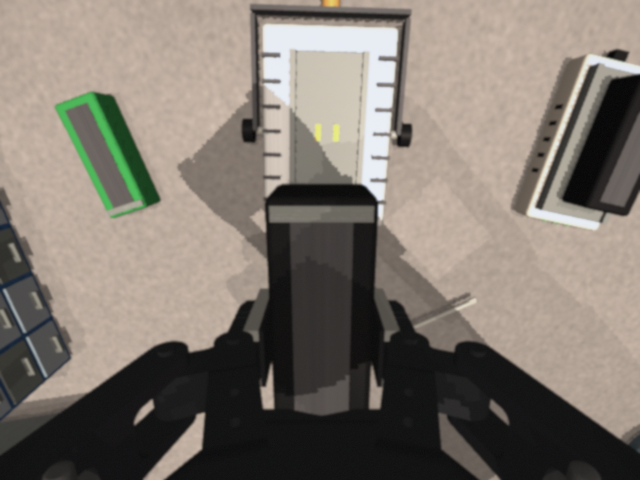

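```bash
python3 -m handwheel '0 0 -1 0 .5 0 0;0 0 -1 0 1 0 0;0 0 -.3 .3 1 0 0;0 0 0 .4 1 0 0;0 0 0 .4 1 0 0' 
python3 -m handwheel '0 0 0 .4 1 0 0;0 0 0 .4 1 0 0;0 0 0 .4 1 0 0;0 0 0 .4 1 0 0;0 0 0 .4 1 0 0' 
python3 -m handwheel '0 0 0 .4 1 0 0;0 0 0 .4 1 0 0;0 0 0 .4 1 0 0;0 0 0 .4 1 0 0;0 0 0 .4 1 0 0' 
python3 -m handwheel '0 0 0 .4 1 0 0;0 0 0 .4 1 0 0;0 0 0 .4 1 0 0;0 0 0 0 1 0 0;0 0 0 0 1 0 0' 
python3 -m handwheel '0 0 0 0 1 0 0;0 0 0 0 0 0 0;0 0 0 0 0 0 0'
cat >> h.py <<'E'
def brass(x,y):
    f=cams.grab_frame("wrist");h=cv2.cvtColor(f["color"],cv2.COLOR_RGB2HSV);m=cv2.inRange(h,(15,100,60),(35,255,255))
    n,l,s,ce=cv2.connectedComponentsWithStats(m);P=pts(f)
    for i in range(1,n):
        p=P[int(ce[i][1]),int(ce[i][0])]
        if s[i,4]>15 and np.hypot(p[0]-x,p[1]-y)<.05: print(s[i],np.round(p,4))
E
python3 -c "
from h import *
brass(.6663,-.0208);move(.6663,-.0208,-.5)"
```

```text
clock: 28.18
tcp_pos: [0.4718, 0.3254, 0.2257]
orientation: [[1.0, -0.01, -0.001], [-0.01, -1.0, -0.001], [-0.001, 0.001, -1.0]]
force: [-0.0, 1.2, -3.5]
opening: 0.0385
grip_force: 82.2
clock: 28.8
tcp_pos: [0.5108, 0.2249, 0.2257]
orientation: [[1.0, -0.011, -0.001], [-0.011, -1.0, -0.001], [-0.001, 0.001, -1.0]]
force: [0.4, 0.8, -3.6]
opening: 0.0387
grip_force: 82.2
clock: 29.42
tcp_pos: [0.5497, 0.1245, 0.2259]
orientation: [[1.0, -0.01, -0.001], [-0.01, -1.0, -0.0], [-0.001, 0.0, -1.0]]
force: [0.4, 0.2, -2.9]
opening: 0.0384
grip_force: 82.2
clock: 30.05
tcp_pos: [0.5722, 0.0244, 0.2266]
orientation: [[1.0, -0.01, -0.0], [-0.01, -1.0, 0.0], [-0.0, -0.0, -1.0]]
force: [-0.2, 0.8, -2.2]
opening: 0.0383
grip_force: 82.2
clock: 30.42
tcp_pos: [0.5721, 0.0058, 0.2267]
orientation: [[1.0, -0.01, 0.0], [-0.01, -1.0, 0.0], [0.0, -0.0, -1.0]]
force: [0.4, 0.5, -3.0]
opening: 0.0385
grip_force: 82.1
[336 102   4  15  53] [ 0.6689 -0.0087  0.0362]
[354 103   4  15  56] [ 0.668  -0.0247  0.035 ]
tcp [0.5721 0.0061 0.2267] sh [ 4.72  1.3  -0.  ]
tool x yaw -0.5 turn wz units -0.01 deg 0.0 j6 79.24769365203497
```

```bash
python3 -m handwheel '0 0 0 1 .6 0 0;0 0 0 1 .54 .75 0;0 0 0 1 0 1 0;0 0 0 1 0 1 0;0 0 0 .86 0 1 0' 
python3 -m handwheel '0 0 0 0 0 1 0;0 0 0 0 0 1 0;0 0 0 0 0 1 0;0 0 0 0 0 1 0;0 0 0 0 0 .7 0' 
python3 -m handwheel '0 0 0 0 0 .3 0;0 0 0 0 0 0 0;0 0 0 0 0 0 0' 
python3 -c "
from h import *
print(sensors.observe()['force']);move(.669,-.0175,-.5)"
```

```text
clock: 31.1
tcp_pos: [0.6699, -0.0171, 0.1509]
orientation: [[1.0, -0.008, 0.0], [-0.008, -1.0, 0.0], [0.0, -0.0, -1.0]]
force: [-0.3, -0.8, -2.4]
opening: 0.0387
grip_force: 82.2
clock: 31.72
tcp_pos: [0.6686, -0.0179, 0.0562]
orientation: [[1.0, -0.01, -0.001], [-0.01, -1.0, 0.0], [-0.001, -0.0, -1.0]]
force: [0.2, -0.6, -2.7]
opening: 0.0387
grip_force: 82.2
clock: 32.1
tcp_pos: [0.6699, -0.0182, 0.0526]
orientation: [[1.0, -0.01, 0.002], [-0.01, -1.0, -0.0], [0.002, 0.0, -1.0]]
force: [-1.0, -0.3, -3.8]
opening: 0.0385
grip_force: 82.2
[-0.97109479 -0.27328283 -3.79968516]
tcp [ 0.6699 -0.0182  0.0526] sh [-0.05 -0.03 -0.  ]
tool x yaw -0.6 turn wz units -0.01 deg 0.1 j6 78.87310420621328
```

```bash
python3 -m handwheel '0 0 0 0 0 .13 0;0 0 0 0 0 0 0;0 0 0 0 0 0 1;0 0 0 0 0 0 1;0 0 0 0 0 0 1' 
python3 -m handwheel '0 0 0 0 0 -1 1;0 0 0 0 0 -1 1;0 0 0 0 0 -1 1;0 0 1 0 0 -1 1;0 0 1 0 0 -1 1'
python3 -m handwheel '0 0 1 0 0 -1 1;0 0 1 0 0 -1 1;0 0 .89 0 0 -1 1;0 0 0 -1 0 -.6 1;0 0 0 -1 0 0 1'
python3 -m handwheel '0 0 0 -1 -.3 0 1;0 0 0 -1 -.3 0 1;0 0 0 -1 -.3 0 1;0 0 0 -1 -.3 0 1;0 0 0 -1 -.3 0 1'
python3 -m handwheel '0 0 0 -1 -.3 0 1;0 0 0 -1 -.3 0 1;0 0 0 -1 -.3 0 1;0 0 0 -1 -.3 0 1;0 0 0 -1 -.3 0 1'
python3 -m handwheel '0 0 0 -1 -.3 0 1;0 0 0 -1 -.3 0 1;0 0 0 -1 -.4 0 1;0 0 0 -1 0 0 1;0 0 0 0 0 0 1'
python3 - <<'E'
from h import *
f=cams.grab_frame("wrist")
Q=pts(f).reshape(-1,3)
m=(abs(Q[:,2]-.072)<.006)&(np.hypot(Q[:,0]-.467,Q[:,1]-.156)<.08);q=Q[m]
r=rect(q[:,:2]);print(np.median(q[:,2]),r)
move(*r[0],r[2])
f=cams.grab_frame("scene")
q=pts(f)[240:310,255:310].reshape(-1,3);q=q[abs(q[:,2]-.072)<.007];print(np.median(q[:,2]),rect(q[:,:2]))
E
```

```text
clock: 32.72
tcp_pos: [0.6693, -0.018, 0.0494]
orientation: [[1.0, -0.01, 0.0], [-0.01, -1.0, -0.0], [0.0, 0.0, -1.0]]
force: [0.6, 0.1, 0.1]
opening: 0.0853
grip_force: 0.0
clock: 33.35
tcp_pos: [0.6696, -0.0181, 0.1516]
orientation: [[0.985, -0.171, 0.002], [-0.171, -0.985, -0.0], [0.002, 0.0, -1.0]]
force: [0.3, 0.1, -0.2]
opening: 0.0855
grip_force: 0.0
clock: 33.98
tcp_pos: [0.633, -0.0025, 0.2244]
orientation: [[0.921, -0.39, 0.004], [-0.39, -0.921, -0.001], [0.004, -0.001, -1.0]]
force: [-1.4, 1.1, -0.6]
opening: 0.0855
grip_force: 0.0
clock: 34.6
tcp_pos: [0.5516, 0.0647, 0.2225]
orientation: [[0.921, -0.39, 0.002], [-0.39, -0.921, -0.0], [0.002, -0.001, -1.0]]
force: [-0.5, 0.3, -0.3]
opening: 0.0852
grip_force: 0.0
clock: 35.22
tcp_pos: [0.4705, 0.1318, 0.2211]
orientation: [[0.921, -0.39, 0.0], [-0.39, -0.921, 0.0], [-0.0, -0.0, -1.0]]
force: [0.3, -0.1, 0.3]
opening: 0.0855
grip_force: 0.0
clock: 35.85
tcp_pos: [0.4044, 0.1812, 0.221]
orientation: [[0.921, -0.389, -0.0], [-0.389, -0.921, -0.0], [-0.0, 0.0, -1.0]]
force: [-0.0, -0.8, 0.4]
opening: 0.0855
grip_force: 0.0
0.07222944721331166 (array([0.4689, 0.1538]), array([0.1103, 0.0401]), -23.3)
tcp [0.4054 0.1808 0.2212] sh [3.45 0.01 0.  ]
tool x yaw -22.9 turn wz units 0.09 deg -0.4 j6 121.56394255683358
0.0739258531184119 (array([ 0.6663, -0.0166]), array([0.1141, 0.0401]), -0.6)
```

```bash
python3 -m handwheel '0 0 .09 1 0 .3 1;0 0 0 1 0 1 1;0 0 0 1 0 1 1;0 0 0 .45 0 1 1;0 0 0 0 0 1 1' 
python3 -m handwheel '0 0 0 0 0 1 1;0 0 0 0 0 1 1;0 0 0 0 0 1 1;0 0 0 0 0 1 1;0 0 0 0 0 .3 1'
python3 -m handwheel '0 0 0 0 0 0 1;0 0 0 0 0 0 0;0 0 0 0 0 0 0;0 0 0 0 0 0 0;0 0 0 0 0 0 0' 80
python3 -m handwheel '0 0 0 0 0 -.5 0;0 0 0 0 0 -1 0;0 0 0 0 0 -1 0;0 0 0 0 0 -1 0;0 0 0 0 0 -1 0'
python3 -m handwheel '0 0 0 -1 0 -1 0;0 0 0 -1 0 -1 0;0 0 0 -1 0 -1 0;0 0 0 -1 0 -1 0;0 0 0 0 0 0 0'
python3 -c "
from h import *
brass(.4689,.1538);move(.5302,.4002,-11.2)"
```

```text
clock: 36.58
tcp_pos: [0.4705, 0.1523, 0.1344]
orientation: [[0.917, -0.398, 0.001], [-0.398, -0.917, -0.0], [0.001, -0.0, -1.0]]
force: [-0.9, 1.0, -0.2]
opening: 0.0851
grip_force: 0.0
clock: 37.2
tcp_pos: [0.4687, 0.1526, 0.0478]
orientation: [[0.918, -0.398, -0.002], [-0.398, -0.918, -0.0], [-0.002, 0.001, -1.0]]
force: [-0.1, 0.2, 0.1]
opening: 0.0856
grip_force: 0.0
clock: 37.83
tcp_pos: [0.4699, 0.1532, 0.0501]
orientation: [[0.918, -0.397, 0.002], [-0.397, -0.918, -0.0], [0.002, -0.001, -1.0]]
force: [-1.2, -0.3, 5.6]
opening: 0.0383
grip_force: 82.6
clock: 38.45
tcp_pos: [0.4685, 0.1533, 0.1397]
orientation: [[0.918, -0.397, -0.001], [-0.397, -0.918, 0.0], [-0.001, 0.0, -1.0]]
force: [1.1, 0.7, -4.3]
opening: 0.0384
grip_force: 81.1
clock: 39.08
tcp_pos: [0.3955, 0.1856, 0.2205]
orientation: [[0.918, -0.395, 0.003], [-0.395, -0.918, 0.001], [0.002, -0.002, -1.0]]
force: [0.9, 0.3, -4.5]
opening: 0.0384
grip_force: 81.4
[308 123   5  16  70] [0.4718 0.1646 0.0361]
[327 123   4  16  62] [0.4656 0.1501 0.0363]
tcp [0.3957 0.1852 0.2195] sh [ 1.920e+00 -1.254e+01  1.000e-02]
tool x yaw -23.3 turn wz units -2.64 deg 12.1 j6 122.76557225737649
```

```bash
python3 -m handwheel '0 0 -1 0 -.5 0 0;0 0 -1 0 -.5 0 0;0 0 -.64 0 -1 0 0;0 0 0 .5 -1 0 0;0 0 0 .5 -1 0 0' 
python3 -m handwheel '0 0 0 .5 -1 0 0;0 0 0 .5 -1 0 0;0 0 0 .5 -1 0 0;0 0 0 .5 -1 0 0;0 0 0 .5 -1 0 0' 
python3 -m handwheel '0 0 0 .5 -1 0 0;0 0 0 0 -1 0 0;0 0 0 0 -.85 0 0;0 0 0 0 0 0 0;0 0 0 0 0 0 0' 
python3 -c "
from h import *
move(.5306,.4,-11.2)"
```

```text
clock: 39.75
tcp_pos: [0.4356, 0.2583, 0.2176]
orientation: [[0.981, -0.196, -0.002], [-0.196, -0.981, -0.001], [-0.002, 0.001, -1.0]]
force: [0.1, -0.5, -3.6]
opening: 0.0386
grip_force: 81.3
clock: 40.38
tcp_pos: [0.5043, 0.3465, 0.2169]
orientation: [[0.981, -0.196, -0.002], [-0.196, -0.981, -0.001], [-0.002, 0.002, -1.0]]
force: [-0.6, -0.3, -3.8]
opening: 0.0385
grip_force: 81.3
clock: 41.0
tcp_pos: [0.5246, 0.4, 0.2184]
orientation: [[0.981, -0.195, -0.001], [-0.195, -0.981, -0.001], [-0.001, 0.001, -1.0]]
force: [-0.1, 0.2, -3.7]
opening: 0.0382
grip_force: 81.4
tcp [0.5246 0.4    0.2184] sh [ 0.29 -0.06 -0.  ]
tool x yaw -11.3 turn wz units -0.02 deg 0.1 j6 128.33223297788237
```

```bash
python3 -m handwheel '0 0 0 .29 -.06 1 0;0 0 0 0 0 1 0;0 0 0 0 0 1 0;0 0 0 0 0 1 0;0 0 0 0 0 1 0' 
python3 -m handwheel '0 0 0 0 0 1 0;0 0 0 0 0 1 0;0 0 0 0 0 .6 0;0 0 0 0 0 .3 0;0 0 0 0 0 0 0' 
python3 -c "
from h import *
print(sensors.observe()['force']);move(.5306,.4,-11.2)"
```

```text
clock: 41.62
tcp_pos: [0.5305, 0.4005, 0.1174]
orientation: [[0.981, -0.195, -0.001], [-0.195, -0.981, -0.0], [-0.0, 0.0, -1.0]]
force: [-0.1, 0.5, -3.7]
opening: 0.038
grip_force: 81.5
clock: 42.25
tcp_pos: [0.5307, 0.4007, 0.0609]
orientation: [[0.981, -0.196, -0.0], [-0.196, -0.981, -0.0], [-0.0, 0.0, -1.0]]
force: [0.3, -0.4, -4.1]
opening: 0.0386
grip_force: 81.5
[ 0.25405639 -0.36564455 -4.07765379]
tcp [0.5307 0.4007 0.0609] sh [-0.    0.03  0.  ]
tool x yaw -11.3 turn wz units -0.02 deg 0.1 j6 128.12101826033415
```

```bash
python3 -m handwheel '0 0 0 0 0 .14 0;0 0 0 0 0 0 0;0 0 0 0 0 0 1;0 0 0 0 0 0 1;0 0 0 0 0 0 1' 
python3 -m handwheel '0 0 0 0 0 -1 1;0 0 0 0 0 -1 1;0 0 0 0 0 -1 1;0 0 -1 0 0 -1 1;0 0 -1 0 0 -1 1'
python3 -m handwheel '0 0 -1 0 0 -1 1;0 0 -1 0 0 0 1;0 0 -1 0 0 0 1;0 0 -1 0 0 0 1;0 0 -.52 -.7 1 0 1'
python3 -m handwheel '0 0 0 -.5 1 0 1;0 0 0 -.5 1 0 1;0 0 0 -.5 1 0 1;0 0 0 -.5 1 0 1;0 0 0 -.5 1 0 1'
python3 -m handwheel '0 0 0 -.5 1 0 1;0 0 0 -.5 1 0 1;0 0 0 -.5 1 0 1;0 0 0 -.5 1 0 1;0 0 0 -.5 1 0 1'
python3 -m handwheel '0 0 0 -.5 1 0 1;0 0 0 -.5 1 0 1;0 0 0 -.5 1 0 1;0 0 0 -.5 1 0 1;0 0 0 -.5 1 0 1'
python3 -m handwheel '0 0 0 -.5 1 0 1;0 0 0 -.5 1 0 1;0 0 0 -.5 1 0 1;0 0 0 -.5 1 0 1;0 0 0 -.5 1 0 1'
python3 -m handwheel '0 0 0 -.5 1 0 1;0 0 0 -.5 1 0 1;0 0 0 0 1 0 1;0 0 0 0 1 0 1;0 0 0 0 0 0 1'
python3 - <<'E'
from h import *
move(.4755,-.1697,18.6)
f=cams.grab_frame("scene");P=pts(f).reshape(-1,3)
for k,x,y,z in (("matpack",.4755,-.17,.041),("large",.53,.4,.08),("lens",.6635,-.217,.074)):
    q=P[(abs(P[:,2]-z)<.007)&(np.hypot(P[:,0]-x,P[:,1]-y)<.075)]
    if len(q)>9: print(k,len(q),np.median(q[:,2]),rect(q[:,:2]))
E
```

```text
clock: 42.88
tcp_pos: [0.5312, 0.4009, 0.059]
orientation: [[0.981, -0.196, 0.001], [-0.196, -0.981, 0.001], [0.001, -0.001, -1.0]]
force: [0.2, 0.6, -1.2]
opening: 0.0847
grip_force: 0.0
clock: 43.5
tcp_pos: [0.5311, 0.4008, 0.1608]
orientation: [[0.999, -0.034, 0.002], [-0.034, -0.999, 0.001], [0.002, -0.001, -1.0]]
force: [0.8, -0.3, 0.1]
opening: 0.0856
grip_force: 0.0
clock: 44.12
tcp_pos: [0.5233, 0.3784, 0.18]
orientation: [[0.947, 0.322, 0.002], [0.322, -0.947, 0.001], [0.002, -0.0, -1.0]]
force: [-0.2, 0.1, 0.1]
opening: 0.0852
grip_force: 0.0
clock: 44.75
tcp_pos: [0.5074, 0.2658, 0.1791]
orientation: [[0.948, 0.319, 0.001], [0.319, -0.948, 0.0], [0.001, 0.0, -1.0]]
force: [0.2, 0.3, -0.2]
opening: 0.0851
grip_force: 0.0
clock: 45.38
tcp_pos: [0.4916, 0.1547, 0.1784]
orientation: [[0.948, 0.319, 0.0], [0.319, -0.948, 0.0], [0.0, 0.0, -1.0]]
force: [-0.0, -0.1, -0.4]
opening: 0.0854
grip_force: 0.0
clock: 46.0
tcp_pos: [0.476, 0.0441, 0.1784]
orientation: [[0.948, 0.319, 0.0], [0.319, -0.948, -0.0], [0.0, 0.0, -1.0]]
force: [0.6, 0.7, -0.1]
opening: 0.0857
grip_force: 0.0
clock: 46.62
tcp_pos: [0.4604, -0.0666, 0.1784]
orientation: [[0.948, 0.319, 0.0], [0.319, -0.948, -0.0], [0.0, 0.0, -1.0]]
force: [0.2, 0.3, -0.1]
opening: 0.0854
grip_force: 0.0
clock: 47.25
tcp_pos: [0.4682, -0.149, 0.1783]
orientation: [[0.948, 0.318, 0.0], [0.318, -0.948, -0.0], [0.0, 0.0, -1.0]]
force: [-0.7, -0.1, -0.8]
opening: 0.0856
grip_force: 0.0
tcp [ 0.4682 -0.149   0.1783] sh [0.02 1.1  0.  ]
tool x yaw 18.5 turn wz units -0.02 deg 0.1 j6 39.948886364161105
matpack 231 0.04228714642024498 (array([ 0.4726, -0.1682]), array([0.0671, 0.04  ]), 17.6)
large 398 0.0818394600753205 (array([0.5269, 0.4019]), array([0.1138, 0.0412]), -11.2)
lens 410 0.07628548449446834 (array([ 0.6634, -0.2189]), array([0.0649, 0.0641]), 28.5)
```

```bash
python3 -m handwheel '0 0 0 0 .6 .7 1;0 0 0 0 .5 1 1;0 0 0 0 0 1 1;0 0 0 0 0 1 1;0 0 0 0 0 1 1' 
python3 -m handwheel '0 0 0 0 0 1 1;0 0 0 0 0 1 1;0 0 0 0 0 1 1;0 0 0 0 0 .3 1;0 0 0 0 0 0 1'
python3 -m handwheel '0 0 0 0 0 0 0;0 0 0 0 0 0 0;0 0 0 0 0 0 0;0 0 0 0 0 0 0;0 0 0 0 0 0 0' 60
python3 -m handwheel '0 0 0 0 0 -.5 0;0 0 0 0 0 -1 0;0 0 1 0 0 -1 0;0 0 1 0 0 -1 0;0 0 1 0 0 -1 0'
python3 -m handwheel '0 0 1 0 0 -1 0;0 0 1 0 0 -1 0;0 0 1 0 0 -1 0;0 0 1 0 0 -.5 0;0 0 1 0 0 0 0'
python3 -m handwheel '0 0 1 0 0 0 0;0 0 .14 -.4 -1 0 0;0 0 0 -.4 -1 0 0;0 0 0 -.4 -1 0 0;0 0 0 -.4 -1 0 0'
python3 -m handwheel '0 0 0 -.6 -1 0 0;0 0 0 -.6 -1 0 0;0 0 0 -.6 -1 0 0;0 0 0 -.6 -1 0 0;0 0 0 -.6 -1 0 0'
python3 -m handwheel '0 0 0 -.6 -1 0 0;0 0 0 -.6 -1 0 0;0 0 0 -.6 -1 0 0;0 0 0 0 -1 0 0;0 0 0 0 0 0 0'
python3 -c "
from h import *
print(sensors.observe()['force']);move(.4687,.1573,-23.3)"
```

```text
clock: 47.92
tcp_pos: [0.4742, -0.1681, 0.0826]
orientation: [[0.947, 0.32, -0.001], [0.32, -0.947, 0.001], [-0.001, -0.001, -1.0]]
force: [-0.3, -0.3, 0.2]
opening: 0.0851
grip_force: 0.0
clock: 48.55
tcp_pos: [0.4742, -0.1681, 0.0177]
orientation: [[0.948, 0.319, -0.001], [0.319, -0.948, 0.001], [-0.001, -0.001, -1.0]]
force: [0.0, 0.2, 0.2]
opening: 0.0858
grip_force: 0.0
clock: 49.18
tcp_pos: [0.4753, -0.169, 0.0193]
orientation: [[0.948, 0.319, 0.002], [0.319, -0.948, -0.001], [0.001, 0.001, -1.0]]
force: [-0.3, 0.5, 5.6]
opening: 0.0386
grip_force: 61.7
clock: 49.8
tcp_pos: [0.4741, -0.1681, 0.109]
orientation: [[0.997, 0.082, -0.001], [0.082, -0.997, 0.0], [-0.001, -0.0, -1.0]]
force: [0.5, -0.7, -3.9]
opening: 0.0391
grip_force: 60.9
clock: 50.42
tcp_pos: [0.4747, -0.1685, 0.1795]
orientation: [[0.95, -0.312, 0.001], [-0.312, -0.95, -0.001], [0.001, 0.0, -1.0]]
force: [-0.2, -0.7, -3.0]
opening: 0.0388
grip_force: 61.0
clock: 51.05
tcp_pos: [0.476, -0.0813, 0.1783]
orientation: [[0.918, -0.395, -0.001], [-0.395, -0.918, 0.0], [-0.001, -0.0, -1.0]]
force: [0.5, 0.4, -4.0]
opening: 0.0385
grip_force: 61.0
clock: 51.68
tcp_pos: [0.4602, 0.0342, 0.1783]
orientation: [[0.919, -0.395, -0.001], [-0.395, -0.919, 0.0], [-0.001, 0.0, -1.0]]
force: [-0.1, -0.3, -2.7]
opening: 0.0386
grip_force: 61.0
clock: 52.3
tcp_pos: [0.4592, 0.1219, 0.1784]
orientation: [[0.919, -0.393, -0.0], [-0.393, -0.919, 0.0], [-0.0, 0.0, -1.0]]
force: [0.4, 0.3, -2.6]
opening: 0.0387
grip_force: 61.3
[ 0.39762806  0.34102605 -2.63511285]
tcp [0.4592 0.1219 0.1784] sh [-0.26 -1.81  0.  ]
tool x yaw -23.2 turn wz units 0.03 deg -0.1 j6 113.67320521565772
```

```bash
python3 -m handwheel '0 0 0 -.26 -1 0 0;0 0 0 0 -.81 0 0;0 0 0 0 0 1 0;0 0 0 0 0 1 0;0 0 0 0 0 1 0' 
python3 -m handwheel '0 0 0 0 0 1 0;0 0 0 0 0 1 0;0 0 0 0 0 .8 0;0 0 0 0 0 .5 0;0 0 0 0 0 0 0' 
python3 -c "
from h import *
print(sensors.observe()['force']);move(.4687,.1573,-23.3)"
```

```text
clock: 52.92
tcp_pos: [0.4692, 0.1561, 0.1177]
orientation: [[0.919, -0.395, -0.0], [-0.395, -0.919, -0.0], [0.0, 0.0, -1.0]]
force: [-0.1, -0.3, -2.4]
opening: 0.0389
grip_force: 61.5
clock: 53.55
tcp_pos: [0.4686, 0.1562, 0.0517]
orientation: [[0.919, -0.395, -0.001], [-0.395, -0.919, -0.0], [-0.001, 0.001, -1.0]]
force: [0.2, 0.5, -3.2]
opening: 0.039
grip_force: 61.3
[ 0.22093586  0.50200253 -3.16331362]
tcp [0.4686 0.1562 0.0517] sh [-0.02 -0.05 -0.  ]
tool x yaw -23.3 turn wz units 0.0 deg -0.0 j6 117.92628717953136
```

```bash
python3 -m handwheel '0 0 0 0 0 .08 0;0 0 0 0 0 0 0;0 0 0 0 0 0 1;0 0 0 0 0 0 1;0 0 0 0 0 0 1' 
python3 -m handwheel '0 0 0 0 0 -1 1;0 0 0 0 0 -1 1;0 0 0 0 0 -1 1;0 0 0 0 0 -1 1;0 0 0 0 0 -1 1'
python3 -m handwheel '0 0 0 -1 0 -1 1;0 0 0 -1 0 -1 1;0 0 0 -1 0 -1 1;0 0 0 -.5 0 0 1;0 0 0 0 0 0 1'
python3 - <<'E'
from h import *
for n in ("wrist","scene","side"):
  f=cams.grab_frame(n);P=pts(f).reshape(-1,3);cv2.imwrite(f"pics/end_{n}.png",f["color"][:,:,::-1])
  for k,x,y,z in (("small",.532,-.4248,.076),("chb",.6685,-.017,.072),("cha",.4687,.1573,.072),("large",.53,.4,.08),("lens",.6635,-.217,.074)):
    q=P[(abs(P[:,2]-z)<.007)&(np.hypot(P[:,0]-x,P[:,1]-y)<.075)]
    if len(q)>9: print(n,k,len(q),np.round(np.median(q[:,2]),4),rect(q[:,:2]))
E
```

```text
clock: 54.18
tcp_pos: [0.4694, 0.1563, 0.0511]
orientation: [[0.919, -0.395, 0.001], [-0.395, -0.919, 0.0], [0.001, -0.0, -1.0]]
force: [-1.7, 0.1, -0.2]
opening: 0.0855
grip_force: 0.0
clock: 54.8
tcp_pos: [0.4691, 0.1563, 0.1515]
orientation: [[0.919, -0.395, 0.0], [-0.395, -0.919, -0.0], [0.0, -0.0, -1.0]]
force: [0.3, -0.1, 0.4]
opening: 0.0853
grip_force: 0.0
clock: 55.42
tcp_pos: [0.4043, 0.1841, 0.2101]
orientation: [[0.919, -0.395, -0.0], [-0.395, -0.919, -0.0], [-0.0, 0.0, -1.0]]
force: [0.5, -0.9, -0.0]
opening: 0.0853
grip_force: 0.0
wrist cha 4499 0.0722 (array([0.4694, 0.157 ]), array([0.0635, 0.04  ]), -23.1)
wrist large 4233 0.0798 (array([0.5281, 0.4007]), array([0.1068, 0.042 ]), -10.8)
scene small 275 0.0782 (array([ 0.5308, -0.4233]), array([0.0669, 0.0391]), 18.7)
scene chb 485 0.074 (array([ 0.6663, -0.0166]), array([0.1152, 0.0401]), -0.6)
scene cha 229 0.0737 (array([0.4647, 0.1591]), array([0.0724, 0.0396]), -23.4)
scene large 388 0.0815 (array([0.526, 0.402]), array([0.1138, 0.0407]), -11.3)
scene lens 400 0.0761 (array([ 0.6636, -0.2183]), array([0.0674, 0.0641]), 4.6)
side small 30 0.073 (array([ 0.5488, -0.4107]), array([0.0417, 0.0223]), -68.3)
side chb 309 0.0703 (array([ 0.6683, -0.0137]), array([0.1103, 0.0472]), -2.6)
side cha 240 0.07 (array([0.4679, 0.1599]), array([0.066 , 0.0444]), -25.9)
side large 617 0.0786 (array([0.5295, 0.4029]), array([0.1108, 0.044 ]), -11.8)
side lens 181 0.0723 (array([ 0.6639, -0.2151]), array([0.0695, 0.0629]), -74.7)
```

View pics/end_scene.png

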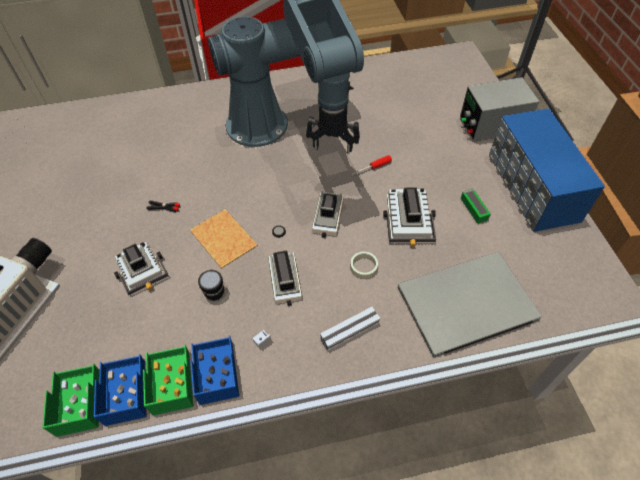

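View pics/end_wrist.png

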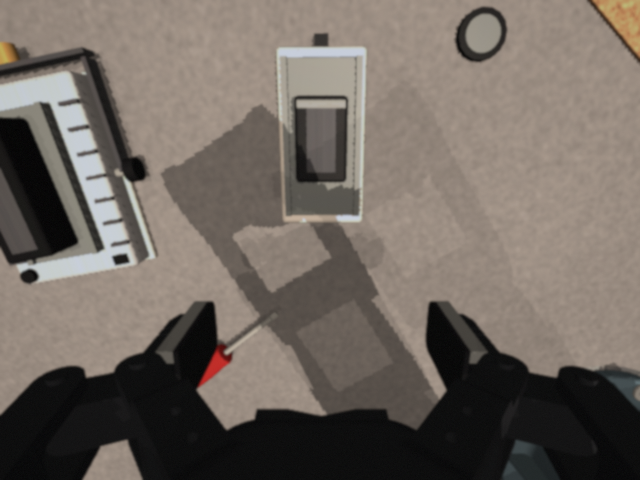

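The scene picture shows all four packs in place: the small light at (138,265), charger_b at (285,275), charger_a at (328,210) and the large light at (410,215). The mat is empty and the lens has not moved. The wrist picture shows the short pack centred on charger_a at (321,138).

```bash
python3 -c "
from rig import order
print(order.sign_off())"
```

```text
the job is handed in; nothing more can be done
None
```

I swapped the batteries and handed the job in at about 55 s of the 128 s allowed: the charged packs are on their lights, the spent long pack is on charger_b and the spent short on charger_a, all within about 3 mm of their plate centres in my last measurements, with the lens unmoved and the gripper open and clear; the hand-in did not report a verdict.

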